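Fasten the dust-box cover with a push rivet

TASK

The cover of the dust box still lacks one rivet. Take the square-headed push rivet out of the wooden strip, set it fully home in the cover's open corner hole with its pin still up, and only then press its pin down flush, gently, so the thin cover does not crack. Leave the other rivet and everything else on the bench alone.

Things in the scene. Friction and masses are not known exactly. Their poses are not given: they have to be found in the camera images.
- rivet: The black plastic push rivet to fit, 35 g. Square head 24 x 24 mm, flat sides, 8 mm thick; below it a round shank, diameter 12 mm, 18 mm long, the foot's last 2.5 mm tapered to 8.4 mm; the pin in its middle. Origin on the axis at the head's underside; z up, x and y square to the head's sides. Starts upright in one of the strip's holes, loose there, head resting on the strip.
- pin (a joint): Travel of the rivet's centre pin, m: 0 fully up (top 12.3 mm above the head's top face), 0.012 fully home at a hard stop (flush, 0.3 mm above it). Starts at 0 to 0.004. The pin's head is a disc 14 mm wide, 6 mm thick, that sinks into a 15 mm recess in the rivet's head. It rubs: moves only under about 12 N and stays where it is left.
- pin_top (a point): Centre of the pin's flat top, on the rivet's axis.
- big_rivet: A second push rivet of another size, not wanted here: round head 34 mm in diameter, shank 15.6 mm (too thick for the hole), its raised pin head 20 mm wide, top 21 mm above the head's underside. It stands in the other hole of the strip. Origin at the underside of its head.
- strip: Fixed pale hardwood strip 50 x 150 x 34 mm high with two 19 mm holes 45 mm either side of its middle along its y axis, one rivet standing in each. Origin at the centre of its underside, z up.
- dust_box: Fixed plywood dust-extraction box, 190 (x) x 150 (y) mm and 45 mm high, with a hose stub on its +x side. A black plastic collar telescopes out of its open top and carries the cover. Origin at the centre of its underside, z up.
- cover: Grey plastic cover plate 190 x 150 x 6 mm on the collar, top face 55 to 87 mm above the table. Gives straight down 0.1 mm per N and springs back; past about 6 N the collar slides down too, an unknown 0 to 18 mm to its stop, and stays. Thin: cracks if over 22 N presses on it. Flush square rivet heads, 8 mm high, fill three corners; the fourth has the open hole. Origin at the middle of its underside.
- hole (a point): Centre of the open hole's mouth, in the cover's top face; hole diameter 13.2 mm, axis vertical, clear below for 40 mm. It sits 28 mm in from two edges of the cover and goes down with the cover.
- offcut: Pale wooden offcut 160 x 45 x 22 mm, a loose bystander on the bench; origin at its underside or middle. To be left alone.
- block: Dark wooden block 70 x 50 x 35 mm, a loose bystander on the bench; origin at its underside or middle. To be left alone.
- mallet: Wooden hammer lying down, a loose bystander on the bench; origin at its underside or middle. To be left alone.
- driver: Screwdriver lying down, a loose bystander on the bench; origin at its underside or middle. To be left alone.
- glue: White glue bottle 160 mm tall, a loose bystander on the bench; origin at its underside or middle. To be left alone.
- mug: Steel cup 85 mm tall, a loose bystander on the bench; origin at its underside or middle. To be left alone.
- wood_plane: Wooden hand plane 170 mm long, 85 mm high, a loose bystander on the bench; origin at its underside or middle. To be left alone.

How it is judged (in metres and radians):
On the way:
1. the square-headed rivet sits fully home in the cover's hole with its pin still up (horizontal distance between rivet and hole below 0.002 m and z of rivet in the frame of hole between -0.002 and 0.0025 m and angle between rivet's own z axis and vertical below 0.09 rad and value of joint pin below 0.0075 m), for 0.2 s.
At the end, for the whole second after the job is handed in: The square-headed rivet sits in the cover's hole (axis within 2 mm, head down on the cover to within 2.5 mm, upright to 5 degrees), its pin flush (pressed in to within 1.5 mm of its stop), let go and at rest with nothing pressing on the cover (horizontal distance between rivet and hole below 0.002 m and z of rivet in the frame of hole between -0.002 and 0.0025 m and angle between rivet's own z axis and vertical below 0.09 rad and value of joint pin above 0.0105 m and linear speed of rivet below 0.02 m/s and contact force between cover and anything else below 3 N); the robot touches nothing.
It fails at once if the cover is pressed with more than 22 N (contact force between cover and anything else above 22 N).
It fails at once if the pin is pressed in before the rivet is in the hole (value of joint pin above 0.0075 m and (horizontal distance between rivet and hole above 0.003 m or z of rivet in the frame of hole above 0.004 m)).
It fails at once if the other rivet is moved (distance of big_rivet from where it was at the start of the episode above 0.02 m).
It fails at once if a bystander is moved (distance of any of offcut, block, mallet, driver, glue, mug, wood_plane from where it was at the start of the episode above 0.03 m).
It also fails if it takes over 48 s, if anything falls off the work surface, if the arm or the gripper's body presses on something with over 40 N, if the wrist force passes 120 N, or if a joint passes its speed limit or range.

ROBOT

A 7-joint arm with a two-finger parallel gripper is mounted at the origin on the work surface. World frame = base frame: x ahead of the robot, y to its left, z up, the work surface at z = 0. Lengths are in mm, angles in rad, forces in N, time in s.
With the tool pointing down it reaches from about 400 to 850 mm from the base axis. Payload 4.5 kg.
Tool frame: the origin (TCP) lies between the finger pads; the fingertips stand 11 mm ahead of it and the grasp point (between the pads) lies 8 mm behind it (robot.tip_reach is the distance from the TCP to the fingertips, in mm); x points along the fingers, z is the direction in which the jaws open and shut, and the axes are right-handed (so a half turn about x gives the same grasp; the last joint's range is limited). The gripper opens to 85 mm and grips with 20 to 120 N. Pads are 22 mm wide; open, the fingers measure 114 mm over their backs; the gripper's body (76 mm by 85 mm) begins 54 mm behind the grasp point. The pads swing forward as they close: fully open they stand 13 mm farther back than shut.
Start: joints at [1.382, 0.689, -0.195, 1.565, 0.157, 0.902, -0.215], TCP at [138.128, -609.568, 242.317] pointing down, gripper open.
Joint ranges: [-3.01, 3.01], [-0.46, 2.08], [-1.47, 1.51], [0.13, 2.56], [-1, 4.14], [0.04, 2.09], [-2.66, 2.66]. Speed limits (rad/s): [2.57, 2.57, 3.14, 3.14, 3.14, 3.14, 3.14].

INTERFACE

Orientations are given as a 3x3 rotation matrix whose columns are the frame's x, y, z axes.
In Python, from plant import status, cams, robot, finder gives the robot as it stands.
- The arm moves only by the tool step_arm, never from a script. Its argument "deltas" is a list of rows, each a list of 3 entries, a list of its own where there are three numbers: the finger opening in mm, from 0 to 85.4, then the shift along the tool's x, y, z in mm, then the turn about the tool's x in rad. A call has 1 to 12 rows; each row shifts and turns the commanded pose from where the row before left it, along the tool's axes as they then stand; what a row does not reach is not made up. A row lasts 1/8 s, in which the tool goes at most 62.5 mm and 10.7 degrees, less where a joint would pass 70% of its speed; a pose out of reach is approached as far as the arm can. A call is refused whole if a number of a shift passes 62.5 or a number of a turn 0.188, either way. A call with a gripper value outside its range is refused whole. The fingers move at their own pace and stop on an object; "squeeze" is the grip in N (left out, the last holds). Time passes only in rows, so rows that do not move let the fingers close. It gives the time, the measured TCP pose, the force and the opening at its end, in the units of the state.
- status.read_state(): the state, without advancing time (a new reading comes with each control period).
- cams.grab_frame(name): name is "scene" or "top" or "wrist"; returns the picture (480x640x3 uint8, red, green, blue); there is no depth.
- cams.get_calibration(name): a dict with "fovy" (degrees; the focal length in pixels is half the picture's height over the tangent of half this angle, whatever the lens; pixels are square), "cx", "cy" (the principal point, pixels), "rvec" (rotation vector, rad) and "tvec" (3), from world to camera coordinates, as OpenCV has them. Camera axes: x right, y down, z forward; pixel columns grow to the right and rows downward; lengths in mm; the calibration is good to about 2 mm. A picture is of the moment at which its call begins: read the wrist's pose just before it. get_calibration takes no time and is no camera call; for the wrist camera it gives the pose at the moment of the call.
- robot.sign_off(): hands the job in, once; it reports no verdict.
Trained networks look in the newest picture that a camera, given by its name, has taken for a name from the list of things; names that differ only in an ending like _2 or _b are one class to them, and where a whole thing is asked for, a point or a joint stands for the part that bears it (a point fixed in the world has none). Each returns a list of dicts, best first, with "confidence" (0 to 1); they miss things now and then, are a little off and sometimes report something else, mostly with a low value. They report only what shows in the picture. A call takes as long as a camera call.
- finder.search_frame(label, camera): "position" ([x, y, z] in mm, in the coordinates of the camera as it stood for that picture, good to about 4 mm: the middle of the surface that is visible of it).
The state is a dict: "time_s": time; "joint_positions": joint angles; "qd": joint speeds; "joint_torque": joint torques, N m; "eef_pos": TCP position; "tool_rot": TCP orientation; "wrist_force": force on the tool from outside, world axes, zero at the start; "ft_torque": the same for the moment, N m; "finger_gap": opening from 0.0 (shut) to 1.0 (fully open).
Only numpy, scipy, OpenCV 4.12 (cv2) and the standard library are available. Lean on these libraries where they do the work, as an engineer would, in place of code of your own. Each camera call takes 0.05 s, during which the arm holds its last target. There are 200 camera calls.

## Working session

There is one attempt and no reset: what is moved stays moved. The work goes in short steps, Python scripts to look and compute and a tool call to move; the robot and the scene stay as the last step left them, time stands still between calls to the robot, and variables do not carry over. Pictures are saved under pics/ and viewed, about 8 in all and at most 12, crops included, and the job is handed in when it is done.

Besides the shell and the picture viewer there is one more tool, called in YAML: its name, and indented under it one key for each argument. step_arm: Moves the arm, as the interface text tells. Its arguments: {"type":"object","properties":{"deltas":{"type":"array","items":{"type":"array"}},"squeeze":{"type":"number"}},"required":["deltas"]}

```bash
mkdir -p pics; cat > h.py <<'E'
import numpy as np, cv2
from plant import status, cams, robot, finder
def cal(n):
    c=cams.get_calibration(n); f=240/np.tan(np.radians(c['fovy'])/2)
    K=np.array([[f,0,c['cx']],[0,f,c['cy']],[0,0,1]]); R=cv2.Rodrigues(np.array(c['rvec'],float))[0]
    return K,R,np.array(c['tvec'],float).ravel()
def ray(C,u,v,z):
    K,R,t=C; d=R.T@np.linalg.solve(K,[u,v,1.]); o=-R.T@t
    return o+d*(z-o[2])/d[2]
def proj(C,p):
    K,R,t=C; q=K@(R@np.array(p,float)+t); return q[:2]/q[2]
def find(lbl,cam,C):
    K,R,t=C; out=[]
    for d in finder.search_frame(lbl,cam)[:3]:
        p=R.T@(np.array(d['position'])-t); out.append((lbl,round(d['confidence'],2),p.round(0),proj(C,p).round(0)))
    return out
def save(n,im): cv2.imwrite('pics/'+n,cv2.cvtColor(im,cv2.COLOR_RGB2BGR))
E
python3 - <<'E'
from h import *
s=status.read_state(); print(s['eef_pos'],np.round(s['tool_rot'],3),s['finger_gap'],robot.tip_reach)
for n in ['top','scene']:
    C=cal(n); im=cams.grab_frame(n); save(n+'0.png',im); print(n,(-C[1].T@C[2]).round())
    if n=='top':
        for l in ['rivet','big_rivet','strip','dust_box','cover','hole']: print(*find(l,n,C),sep='\n')
E
```

```text
[ 137.91387995 -608.95645477  241.47592157] [[-0.001  0.975  0.221]
 [ 0.002  0.221 -0.975]
 [-1.    -0.    -0.002]] 0.9972303435796799 11.0
top [ 364.    4. 1396.]
('rivet', 0.65, array([ 562., -117.,   74.]), array([365., 249.]))
('rivet', 0.54, array([708., 369.,  22.]), array([186., 198.]))
('rivet', 0.41, array([501., 180.,  45.]), array([251., 272.]))
('big_rivet', 0.5, array([484., 271.,  42.]), array([217., 278.]))
('strip', 0.85, array([494., 227.,  31.]), array([234., 275.]))
('dust_box', 0.69, array([ 564., -119.,   76.]), array([365., 248.]))
('cover', 0.98, array([ 565., -119.,   75.]), array([365., 248.]))
('hole', 0.9, array([ 559., -117.,   76.]), array([365., 250.]))
scene [1100.  433.  888.]
```

View pics/top0.png

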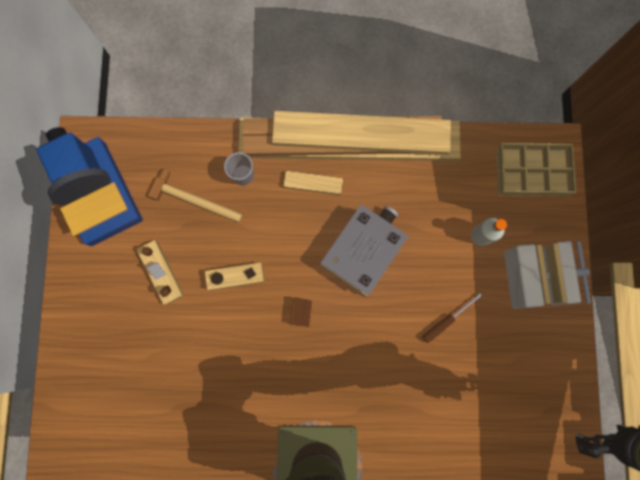

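View pics/scene0.png

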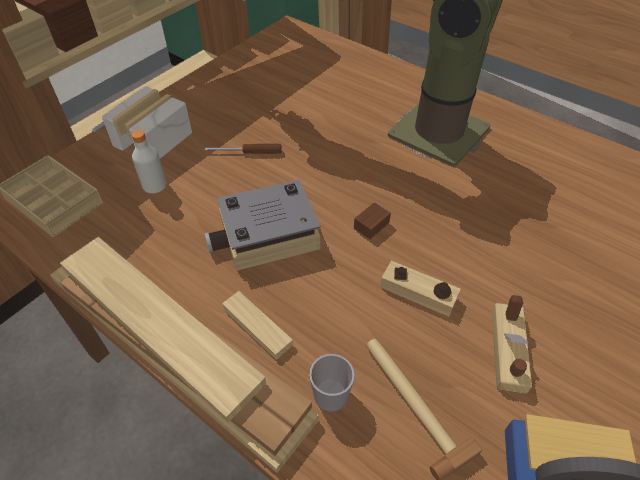

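Top view: strip at (234,275) with the square rivet at (250,273) and the round one at (217,278). The cover is centred at (364,250), and its open corner is the left one near (331,259). In the scene view the hole is at (303,220).

```bash
python3 - <<'E'
from h import *
T=cal('top');S=cal('scene');W=cal('wrist')
for z in (55,70,87): print(z,'hole scene',ray(S,303,220,z).round(),'corners top',[ray(T,*p,z)[:2].round() for p in [(362,207),(407,237),(367,294),(321,262),(333,259)]])
print('riv',ray(T,250,273,46).round(),ray(S,400,271,46).round(),'big',ray(T,217,278,55).round(),ray(S,442,289,50).round())
print('glue',ray(T,490,232,80).round())
s=status.read_state();R=np.array(s['tool_rot']);o=-W[1].T@W[2]
print('cam in tool',R.T@(o-s['eef_pos']),(R.T@W[1].T).round(3),W[0][0,0])
E
```

```text
55 hole scene [519. -53.  55.] corners top [array([ 679., -112.]), array([ 599., -232.]), array([ 446., -125.]), array([529.,  -4.]), array([537., -35.])]
70 hole scene [530. -44.  70.] corners top [array([ 676., -111.]), array([ 596., -230.]), array([ 445., -124.]), array([527.,  -4.]), array([536., -35.])]
87 hole scene [542. -34.  87.] corners top [array([ 672., -110.]), array([ 593., -227.]), array([ 444., -122.]), array([525.,  -3.]), array([533., -34.])]
riv [499. 184.  46.] [501. 184.  46.] big [484. 269.  55.] [491. 273.  50.]
glue [ 611. -447.   80.]
cam in tool [-132.72294305   73.88813637   -0.48873093] [[ 0.001 -0.291  0.957]
 [-0.001 -0.957 -0.291]
 [ 1.    -0.    -0.001]] 382.47702883714396
```

step_arm:
  deltas:
    - [85,[2,43,-39],0]
    - [85,[2,43,-39],0]
    - [85,[2,43,-39],0]
    - [85,[2,43,-39],0]
    - [85,[2,43,-39],0]
    - [85,[2,43,-39],0]
    - [85,[2,43,-39],0]
    - [85,[2,43,-39],0]
    - [85,[2,43,-39],0]
    - [85,[2,43,-39],0]
    - [85,[2,43,-39],0]
    - [85,[0,0,0],0]

```text
time_s: 1.9
eef_pos: [507.9, -80.6, 220.4]
tool_rot: [[0.003, 0.973, 0.231], [0.003, 0.231, -0.973], [-1.0, 0.004, -0.002]]
wrist_force: [-1.0, -0.4, -0.4]
finger_gap: 0.995
```

```bash
python3 - <<'E'
from h import *
s=status.read_state(); print(s['time_s'],s['eef_pos'],s['wrist_force'],s['joint_positions'])
W=cal('wrist'); im=cams.grab_frame('wrist'); save('w1.png',im); print(*find('hole','wrist',W),sep='\n')
print(W)
E
```

```text
1.9 [507.90489129 -80.58536941 220.39398515] [-0.9565972  -0.39116451 -0.39569249] [ 0.13784306  0.57451747 -0.1074484   1.92638029  0.09174878  0.64201852
 -1.36391151]
('hole', 0.58, array([ 574., -116.,   82.]), array([391., 151.]))
(array([[382.47702884,   0.        , 317.89883761],
       [  0.        , 382.47702884, 239.64166322],
       [  0.        ,   0.        ,   1.        ]]), array([[ 0.23006365, -0.97317057, -0.00312362],
       [-0.93199918, -0.22125198,  0.28709769],
       [-0.28008613, -0.06313953, -0.95789622]]), array([-193.94632084,  424.31311317,  496.74128582]))
```

View pics/w1.png

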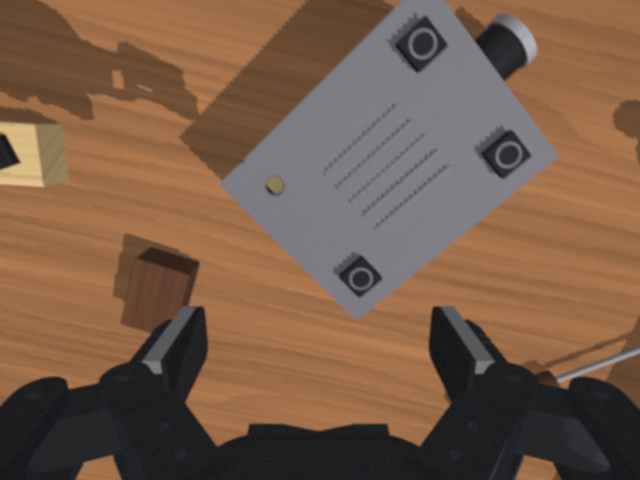

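The wrist picture shows the cover with the open hole at (275,185), and set rivets at (423,44), (509,154) and (360,275). I'll fit the cover pose to these and look at the rivet.

step_arm:
  deltas:
    - [85,[5,10,-52],0]
    - [85,[8,10,-52],0]
    - [85,[12,10,-52],0]
    - [85,[12,10,-52],0]
    - [85,[13,10,-53],0]
    - [85,[0,0,0],0]

```text
time_s: 2.75
eef_pos: [494.6, 182.7, 169.6]
tool_rot: [[-0.001, 0.974, 0.227], [0.002, 0.227, -0.974], [-1.0, -0.001, -0.002]]
wrist_force: [0.2, -0.5, 0.9]
finger_gap: 0.997
```

```bash
cat > w1.npz.py <<'E'
E
rm w1.npz.py; python3 - <<'E'
from h import *
from scipy.optimize import least_squares
K=np.array([[382.477,0,317.899],[0,382.477,239.642],[0,0,1]]);R=np.array([[0.23006365,-0.97317057,-0.00312362],[-0.93199918,-0.22125198,0.28709769],[-0.28008613,-0.06313953,-0.95789622]]);t=np.array([-193.94632,424.31311,496.74129])
C=(K,R,t)
im=cv2.imread('pics/w1.png'); hsv=cv2.cvtColor(im,cv2.COLOR_BGR2HSV)
m=(hsv[165:205,255:297,1]>70).astype(np.uint8); n,l,st,ce=cv2.connectedComponentsWithStats(m); i=1+st[1:,4].argmax(); print('hole px',ce[i]+[255,165],st[i])
hp=ce[i]+[255,165]
# local: hole(-67,47,0)?, rings 8 above; corners at 0
L=np.array([[-67,47,0],[67,47,8],[67,-47,8],[-67,-47,8],[-95,75,0],[-95,-75,0],[95,-75,0]],float)
P=np.array([[275,185],[423,44],[510,154],[361,277],[221,183],[358,320],[557,155]],float); P[0]=hp
def W(q): c,s=np.cos(q[3]),np.sin(q[3]); return L@np.array([[c,-s,0],[s,c,0],[0,0,1]]).T+q[:3]
f=lambda q:(np.array([proj(C,p) for p in W(q)])-P).ravel()
r=least_squares(f,[562,-117,75,-.62],loss='soft_l1'); print(r.x,W(r.x)[0],f(r.x).reshape(-1,2).round(1).tolist())
print('ray at top z',[ray(C,*hp,z).round(1) for z in (70,75,80,r.x[2])])
s=status.read_state(); print(s['time_s'],s['eef_pos'])
Wc=cal('wrist'); im=cams.grab_frame('wrist'); save('w2.png',im); print(*find('rivet','wrist',Wc),sep='\n'); np.savez('w2.npz',K=Wc[0],R=Wc[1],t=Wc[2])
E
```

```text
hole px [274.52659574 184.79255319] [ 12  13  16  15 188]
[ 560.86845552 -118.3546062    75.84383524   -0.58794232] [531.18739702 -42.08511842  75.84383524] [[0.7, 0.3], [-0.1, -0.2], [-1.7, 0.0], [0.5, 0.3], [-0.3, 0.1], [-0.8, -0.9], [1.5, 0.2]]
ray at top z [array([530.3, -41.1,  70. ]), array([531.1, -41.5,  75. ]), array([532. , -41.9,  80. ]), array([531.3, -41.6,  75.8])]
2.75 [494.59150926 182.74061769 169.57214596]
('rivet', 0.68, array([503., 184.,  54.]), array([320., 226.]))
('rivet', 0.61, array([501., 192.,  46.]), array([309., 223.]))
```

View pics/w2.png

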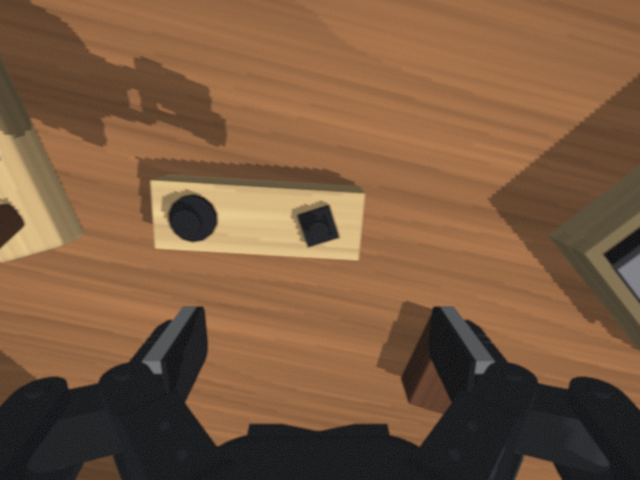

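Strip seen across (150..365,180..260), round rivet at (192,218), square rivet at (318,226) turned in its hole. I'll rectify to the head-top plane for the yaw.

```bash
python3 - <<'E'
from h import *
z=np.load('w2.npz');C=(z['K'],z['R'],z['t']); im=cv2.imread('pics/w2.png')
c=np.array([501,184]); H=40; S=500
w=np.array([[c[0]+H,c[1]+H,42],[c[0]+H,c[1]-H,42],[c[0]-H,c[1]-H,42],[c[0]-H,c[1]+H,42]],float)
px=np.array([proj(C,p) for p in w],np.float32)
M=cv2.getPerspectiveTransform(px,np.array([[0,0],[S,0],[S,S],[0,S]],np.float32))
r=cv2.warpPerspective(im,M,(S,S),flags=cv2.INTER_CUBIC)
g=cv2.cvtColor(r,cv2.COLOR_BGR2GRAY); m=(g<60).astype(np.uint8)
n,l,st,ce=cv2.connectedComponentsWithStats(m); i=l[250,250] or 1+st[1:,4].argmax()
cn=cv2.findContours((l==i).astype(np.uint8),0,2)[0][0]; R=cv2.minAreaRect(cn); b=cv2.boxPoints(R)
k=2*H/S
W=lambda p:(c[0]+H-p[1]*k,c[1]+H-p[0]*k)
print('rect size mm',R[1][0]*k,R[1][1]*k,'ctr',W(R[0]),'corners',[np.round(W(p),1).tolist() for p in b])
e=np.array(W(b[1]))-W(b[0]);print('edge ang',np.degrees(np.arctan2(e[1],e[0])))
# gradient-orientation estimate
cv2.drawContours(r,[b.astype(int)],0,(0,0,255),1)
gam=(255*(r/255.)**.45).astype(np.uint8)
cv2.imwrite('pics/rect2.png',gam)
E
```

```text
rect size mm 24.0406103515625 22.401357421875 ctr (np.float64(499.0157177734375), np.float64(185.09561767578126)) corners [[503.5, 200.9], [515.1, 181.7], [494.5, 169.3], [482.9, 188.5]]
edge ang -58.92833015372893
```

View pics/rect2.png

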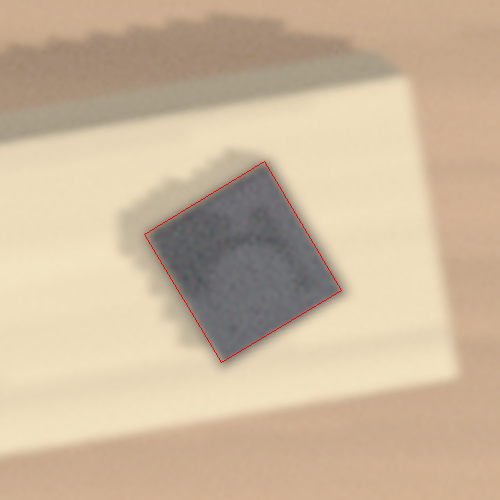

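The rectified view fits cleanly: the head square (24.0 x 22.4 mm) is centred near (499,185), with its sides at -58.9°/31.1°. I'll turn the jaws +18° and descend.

step_arm:
  deltas:
    - [52,[20,0,0],-0.157]
    - [52,[25,0,0],-0.157]
    - [52,[25,4.5,0],0]
    - [52,[25,0,0],0]
    - [52,[10,0,0],0]
    - [52,[5,0,0],0]
    - [52,[0,0,0],0]

```text
time_s: 3.72
eef_pos: [500.0, 180.6, 60.7]
tool_rot: [[0.001, 0.86, 0.511], [-0.0, 0.511, -0.86], [-1.0, 0.0, 0.001]]
wrist_force: [-0.4, 0.4, 0.2]
finger_gap: 0.607
```

```bash
python3 - <<'E'
from h import *
s=status.read_state(); print(s['time_s'],s['eef_pos'],np.round(s['tool_rot'],3).tolist(),s['finger_gap'],s['wrist_force'])
W=cal('wrist'); im=cams.grab_frame('wrist'); save('w3.png',cv2.resize(im[200:480,120:520],(800,560),interpolation=cv2.INTER_CUBIC))
E
```

```text
3.725 [499.96669653 180.62189677  60.72773733] [[0.001, 0.86, 0.511], [-0.0, 0.511, -0.86], [-1.0, 0.0, 0.001]] 0.6070257532734221 [-0.38871314  0.44573478  0.18605771]
```

View pics/w3.png

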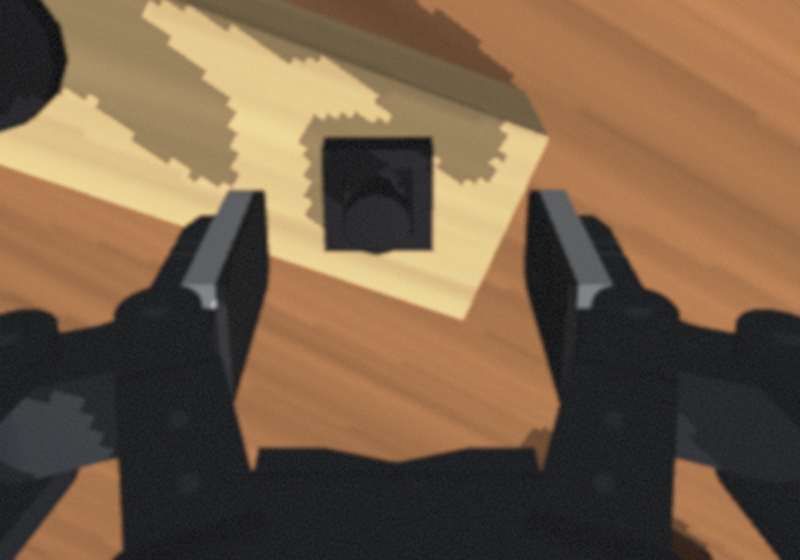

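The head is square to the jaws but about 9 px left of the jaws' middle: head centre (377,200) in the crop, jaws' middle (397). Computing the offset.

```bash
python3 - <<'E'
from h import *
s=status.read_state();W=cal('wrist');R=np.array(s['tool_rot'])
for u,v,z in [(120+377/2,200+201/2,42),(120+377/2,200+250/2,42),(120+377/2,200+150/2,42),(120+377/2,200+137/2,34)]:
    p=ray(W,u,v,z); print(p.round(1),(R.T@(p-s['eef_pos'])).round(1))
for p in [[11,0,25],[11,11,25],[11,-11,25],[11,0,-25],[8,0,25]]: print(p,(proj(W,s['eef_pos']+R@np.array(p))-[120,200])*2)
E
```

```text
[497.8 185.2  42. ] [18.9  0.3 -4.9]
[487.5 179.2  42. ] [ 18.9 -11.7  -5. ]
[508.1 191.3  42. ] [18.9 12.2 -4.8]
[507.9 191.4  34. ] [26.9 12.1 -5. ]
[11, 0, 25] [519.75768718 219.06214721]
[11, 11, 25] [522.27272282 170.26535704]
[11, -11, 25] [517.34185816 265.9341279 ]
[11, 0, -25] [279.26149707 219.11877823]
[8, 0, 25] [522.02778835 225.90610836]
```

step_arm:
  deltas:
    - [52,[0,0.3,-4.9],0]
    - [52,[6,0,0],0]
    - [52,[5,0,0],0]
    - [52,[3.3,0,0],0]
    - [52,[0,0,0],0]
  squeeze: 30

```text
time_s: 4.4
eef_pos: [497.1, 185.4, 45.6]
tool_rot: [[-0.001, 0.859, 0.511], [-0.0, 0.511, -0.859], [-1.0, -0.001, 0.0]]
wrist_force: [-1.0, 0.6, -0.0]
finger_gap: 0.613
```

```bash
python3 - <<'E'
from h import *
s=status.read_state();print(s['time_s'],s['eef_pos'],s['wrist_force'],s['finger_gap'])
E
```

```text
4.4 [497.1442578  185.43775924  45.56808255] [-9.65585280e-01  6.38303437e-01 -8.57536219e-04] 0.6128459396150211
```

step_arm:
  deltas:
    - [30,[0,0,0],0]
    - [20,[0,0,0],0]
    - [18,[0,0,0],0]
    - [18,[0,0,0],0]
    - [18,[0,0,0],0]
    - [18,[0,0,0],0]
  squeeze: 30

```text
time_s: 5.15
eef_pos: [497.4, 185.6, 46.2]
tool_rot: [[0.0, 0.859, 0.511], [-0.0, 0.511, -0.859], [-1.0, 0.0, 0.0]]
wrist_force: [-1.3, -0.7, 5.0]
finger_gap: 0.268
```

step_arm:
  deltas:
    - [18,[-6,0,0],0]
    - [18,[-12,0,0],0]
    - [18,[-25,0,0],0]
    - [18,[-30,0,0],0]
    - [18,[-30,0,0],0]
    - [18,[0,0,0],0]

```text
time_s: 5.9
eef_pos: [498.8, 186.2, 151.5]
tool_rot: [[0.005, 0.859, 0.511], [0.002, 0.511, -0.859], [-1.0, 0.005, 0.001]]
wrist_force: [-0.7, 0.2, -0.4]
finger_gap: 0.269
```

```bash
python3 - <<'E'
from h import *
s=status.read_state(); print(s['time_s'],s['eef_pos'],s['finger_gap'],s['wrist_force'])
im=cams.grab_frame('wrist'); save('w4.png',cv2.resize(im[220:400,220:420],(800,720)[:2],interpolation=cv2.INTER_CUBIC)[:600])
E
```

```text
5.9 [498.81570816 186.20709107 151.53242421] 0.2688017911232883 [-0.74276883  0.21359612 -0.38746742]
```

View pics/w4.png

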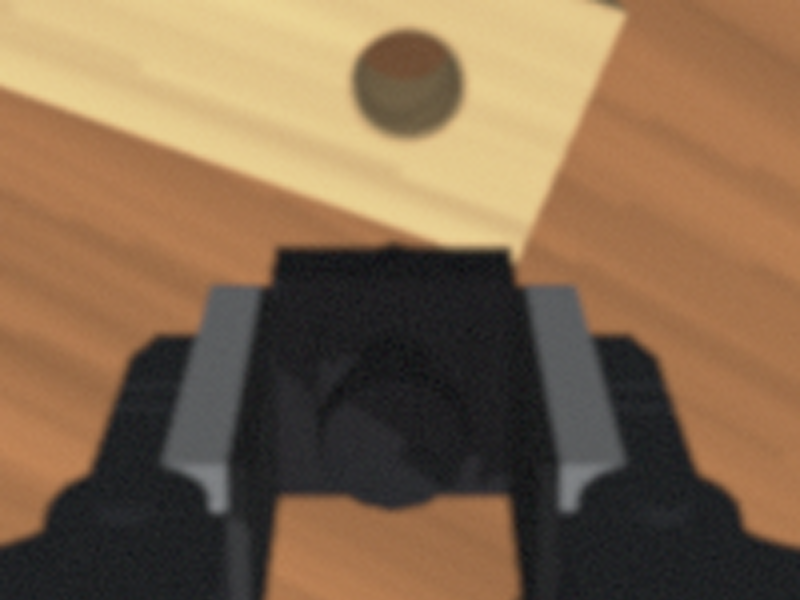

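Rivet held squarely and upright between the pads, with the strip hole left empty at (408,83). The fingertips grazed the strip at 5 N, so they sit level with the head's underside. Next, a look from above the cover hole.

step_arm:
  deltas:
    - [18,[-4,-17.7,42.5],0]
    - [18,[-4,-17.7,42.5],0]
    - [18,[0,-17.7,42.5],0]
    - [18,[0,-17.8,42.5],0]
    - [18,[0,-17.8,42.4],0]
    - [18,[0,0,0],0]
    - [18,[0,0,0],0]

```text
time_s: 6.82
eef_pos: [529.1, -41.6, 156.2]
tool_rot: [[-0.002, 0.859, 0.512], [0.001, 0.512, -0.859], [-1.0, -0.001, -0.002]]
wrist_force: [-0.2, 0.1, -1.4]
finger_gap: 0.268
```

```bash
cat > look.py <<'E'
from h import *
import sys
s=status.read_state();W=cal('wrist');im=cams.grab_frame('wrist');R=np.array(s['tool_rot']);e=np.array(s['eef_pos'])
hz=float(sys.argv[2]) if len(sys.argv)>2 else 75.8
print(s['time_s'],e.round(1),np.round(s['wrist_force'],1),R[:,0].round(4))
cv2.imwrite('pics/full_'+sys.argv[1],cv2.cvtColor(im,cv2.COLOR_RGB2BGR))
hsv=cv2.cvtColor(im,cv2.COLOR_RGB2HSV)
q=proj(W,[531.2,-41.8,hz]); u,v=q.astype(int); r=28
x0,y0=max(u-r,0),max(v-r,0); sub=hsv[y0:v+r,x0:u+r,1]
m=(sub>70).astype(np.uint8); n,l,st,ce=cv2.connectedComponentsWithStats(m)
print('pred px',q.round(1))
for i in range(1,n):
    if st[i,4]>60:
        c=ce[i]+[x0,y0]; p=ray(W,*c,hz); print('hole px',c.round(1),st[i],'world',p.round(1),'tool',(R.T@(p-e)).round(2))
E
python3 look.py h1.png
python3 - <<'E'
from h import *
s=status.read_state();W=cal('wrist');R=np.array(s['tool_rot']);e=np.array(s['eef_pos'])
# held rivet edges in image: intersect with tool planes
K,Rc,t=W;o=-Rc.T@t
for v,x in [(282.5,12),(343,4)]:
    d=Rc.T@np.linalg.solve(K,[318.4,v,1]); ot=R.T@(o-e);dt=R.T@d; print('held edge tool',(ot+dt*(x-ot[0])/dt[0]).round(2))
E
```

```text
6.825 [529.1 -41.6 156.2] [-0.2  0.1 -1.4] [-1.6e-03  9.0e-04 -1.0e+00]
pred px [321.7 251.8]
hole px [319.8 250. ] [ 17  19  21  17 281] world [531.6 -40.3  75.8] tool [80.44  2.88  0.33]
held edge tool [12.   11.72 -0.57]
held edge tool [  4.   -11.48  -0.58]
```

View pics/full_h1.png

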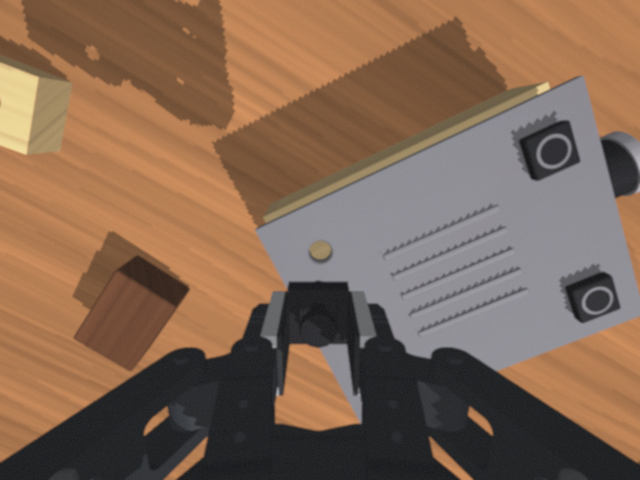

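Hole at (320,250), held rivet at (319,313). The mask covers only the see-through part, so I'll correct partly, descend, and take a magnified look.

step_arm:
  deltas:
    - [18,[8,2,0.9],0]
    - [18,[8,0,0],0]
    - [18,[8,0,0],0]
    - [18,[0,0,0],0]
    - [18,[0,0,0],0]

```text
time_s: 7.5
eef_pos: [531.9, -42.0, 133.0]
tool_rot: [[-0.0, 0.859, 0.511], [-0.0, 0.511, -0.859], [-1.0, -0.0, 0.0]]
wrist_force: [0.6, 1.1, 0.5]
finger_gap: 0.271
```

```bash
python3 look.py h2.png; python3 - <<'E'
from h import *
im=cv2.imread('pics/full_h2.png')[230:350,260:380]; g=(255*(im/255.)**.6).astype(np.uint8)
cv2.imwrite('pics/crop_h2.png',cv2.resize(g,(600,600),interpolation=cv2.INTER_CUBIC))
E
```

```text
7.5 [531.9 -42.  133. ] [0.6 1.1 0.5] [-0.e+00 -1.e-04 -1.e+00]
pred px [318.3 270. ]
hole px [316.9 267.9] [ 16  18  22  19 320] world [531.8 -40.5  75.8] tool [57.17  0.67 -1.3 ]
```

View pics/crop_h2.png

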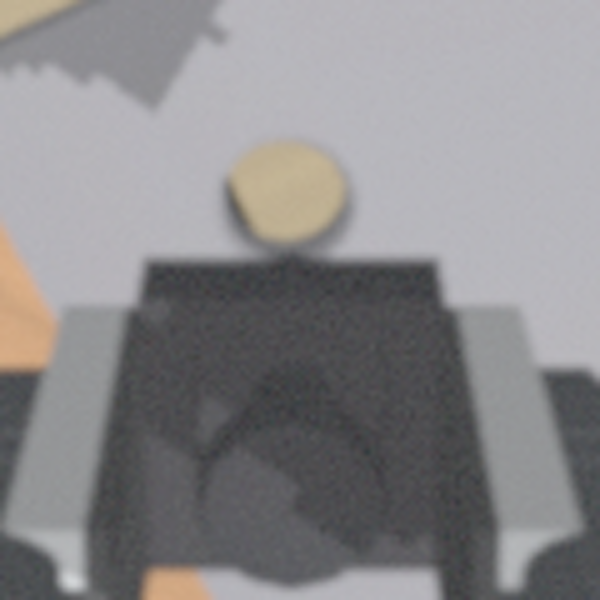

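The hole outline is centred at crop (288,198), i.e. (317.6,269.6), and the rivet's column is 318.5. The rest is about -0.3 (y) and -0.4 (z) mm. Descending in small steps with the force watched.

step_arm:
  deltas:
    - [18,[8,-0.3,-0.4],0]
    - [18,[8,0,0],0]
    - [18,[7,0,0],0]
    - [18,[2,0,0],0]
    - [18,[1,0,0],0]
    - [18,[1,0,0],0]
    - [18,[0,0,0],0]

```text
time_s: 8.43
eef_pos: [531.6, -41.8, 106.1]
tool_rot: [[0.0, 0.859, 0.511], [-0.0, 0.511, -0.859], [-1.0, 0.0, 0.0]]
wrist_force: [-0.1, -1.1, -0.2]
finger_gap: 0.27
```

step_arm:
  deltas:
    - [18,[0.7,0,0],0]
    - [18,[0.7,0,0],0]
    - [18,[0,0,0],0]

```text
time_s: 8.8
eef_pos: [531.4, -41.8, 104.6]
tool_rot: [[-0.0, 0.859, 0.511], [-0.0, 0.511, -0.859], [-1.0, -0.0, 0.0]]
wrist_force: [0.7, -0.4, -0.5]
finger_gap: 0.267
```

step_arm:
  deltas:
    - [18,[0.7,0,0],0]
    - [18,[0.7,0,0],0]
    - [18,[0,0,0],0]

```text
time_s: 9.18
eef_pos: [531.4, -41.8, 103.1]
tool_rot: [[-0.0, 0.859, 0.511], [-0.0, 0.511, -0.859], [-1.0, -0.0, 0.0]]
wrist_force: [-0.4, -1.3, -0.4]
finger_gap: 0.272
```

step_arm:
  deltas:
    - [18,[0.7,0,0],0]
    - [18,[0.7,0,0],0]
    - [18,[0,0,0],0]

```text
time_s: 9.55
eef_pos: [531.4, -41.8, 101.7]
tool_rot: [[-0.0, 0.859, 0.511], [-0.0, 0.511, -0.859], [-1.0, -0.0, 0.0]]
wrist_force: [0.1, 0.5, 0.3]
finger_gap: 0.271
```

step_arm:
  deltas:
    - [18,[0.7,0,0],0]
    - [18,[0.7,0,0],0]
    - [18,[0,0,0],0]

```text
time_s: 9.93
eef_pos: [531.4, -41.8, 100.3]
tool_rot: [[-0.0, 0.859, 0.511], [-0.0, 0.511, -0.859], [-1.0, -0.0, 0.0]]
wrist_force: [0.1, -0.2, -0.1]
finger_gap: 0.27
```

step_arm:
  deltas:
    - [18,[0.7,0,0],0]
    - [18,[0.7,0,0],0]
    - [18,[0,0,0],0]

```text
time_s: 10.3
eef_pos: [531.4, -41.8, 98.9]
tool_rot: [[-0.0, 0.859, 0.511], [-0.0, 0.511, -0.859], [-1.0, -0.0, 0.0]]
wrist_force: [-1.1, 0.3, -0.2]
finger_gap: 0.266
```

No force 7 mm past the expected contact height: the shank is in the hole. Continuing.

step_arm:
  deltas:
    - [18,[1.5,0,0],0]
    - [18,[1.5,0,0],0]
    - [18,[1.5,0,0],0]
    - [18,[1,0,0],0]
    - [18,[0,0,0],0]

```text
time_s: 10.92
eef_pos: [531.4, -41.9, 93.4]
tool_rot: [[-0.0, 0.859, 0.511], [-0.0, 0.511, -0.859], [-1.0, -0.0, 0.0]]
wrist_force: [0.1, 0.1, -0.6]
finger_gap: 0.27
```

step_arm:
  deltas:
    - [18,[0.5,0,0],0]
    - [18,[0.5,0,0],0]
    - [18,[0.4,0,0],0]
    - [18,[0,0,0],0]

```text
time_s: 11.42
eef_pos: [531.4, -41.8, 92.1]
tool_rot: [[-0.0, 0.859, 0.511], [-0.0, 0.511, -0.859], [-1.0, -0.0, 0.0]]
wrist_force: [-0.4, -1.0, -1.0]
finger_gap: 0.269
```

step_arm:
  deltas:
    - [18,[0.5,0,0],0]
    - [18,[0.5,0,0],0]
    - [18,[0,0,0],0]

```text
time_s: 11.8
eef_pos: [531.4, -41.8, 91.0]
tool_rot: [[-0.0, 0.859, 0.511], [-0.0, 0.511, -0.859], [-1.0, -0.0, 0.0]]
wrist_force: [0.6, 0.6, -0.9]
finger_gap: 0.27
```

step_arm:
  deltas:
    - [18,[0.5,0,0],0]
    - [18,[0.5,0,0],0]
    - [18,[0,0,0],0]

```text
time_s: 12.18
eef_pos: [531.4, -41.8, 90.0]
tool_rot: [[-0.0, 0.859, 0.511], [-0.0, 0.511, -0.859], [-1.0, -0.0, -0.0]]
wrist_force: [0.2, 0.0, -0.4]
finger_gap: 0.268
```

step_arm:
  deltas:
    - [18,[0.4,0,0],0]
    - [18,[0.4,0,0],0]
    - [18,[0,0,0],0]

```text
time_s: 12.55
eef_pos: [531.4, -41.8, 89.3]
tool_rot: [[-0.0, 0.859, 0.511], [-0.0, 0.511, -0.859], [-1.0, -0.0, 0.0]]
wrist_force: [0.0, -0.3, -0.0]
finger_gap: 0.267
```

step_arm:
  deltas:
    - [18,[0.4,0,0],0]
    - [18,[0.4,0,0],0]
    - [18,[0,0,0],0]

```text
time_s: 12.92
eef_pos: [531.5, -41.8, 88.6]
tool_rot: [[0.0, 0.859, 0.511], [-0.0, 0.511, -0.859], [-1.0, 0.0, 0.0]]
wrist_force: [0.6, 0.2, 2.7]
finger_gap: 0.27
```

step_arm:
  deltas:
    - [18,[0.4,0,0],0]
    - [18,[0,0,0],0]

```text
time_s: 13.18
eef_pos: [531.6, -41.8, 88.3]
tool_rot: [[0.0, 0.859, 0.511], [-0.0, 0.511, -0.859], [-1.0, 0.0, 0.0]]
wrist_force: [-0.6, -0.5, 2.4]
finger_gap: 0.268
```

Head landed at TCP z 88.6, as expected (88). Releasing and backing up.

step_arm:
  deltas:
    - [32,[0,0,0],0]
    - [45,[0,0,0],0]
    - [45,[0,0,0],0]
    - [45,[-4,0,0],0]
    - [45,[-15,0,0],0]
    - [45,[-25,0,0],0]
    - [45,[-10,0,0],0]
    - [45,[0,0,0],0]

```text
time_s: 14.18
eef_pos: [532.0, -41.9, 143.1]
tool_rot: [[0.002, 0.859, 0.511], [-0.0, 0.511, -0.859], [-1.0, 0.002, 0.001]]
wrist_force: [0.4, 0.0, 1.2]
finger_gap: 0.524
```

```bash
python3 look.py h3.png; python3 - <<'E'
from h import *
im=cv2.imread('pics/full_h3.png')[200:350,220:420]; g=(255*(im/255.)**.6).astype(np.uint8)
cv2.imwrite('pics/crop_h3.png',cv2.resize(g,(800,600),interpolation=cv2.INTER_CUBIC))
E
```

```text
14.175 [532.  -41.9 143.1] [0.4 0.  1.2] [ 2.1e-03 -1.0e-04 -1.0e+00]
pred px [318.2 263.7]
```

View pics/crop_h3.png

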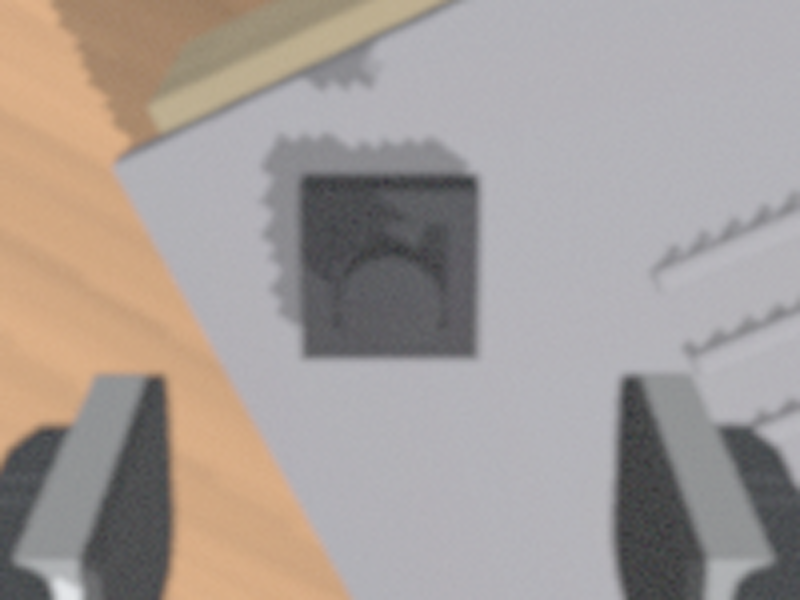

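Rivet is seated flat at (390,267) in the crop, pin still raised, centred between the jaws (391). Shutting the fingers and coming down on the pin.

step_arm:
  deltas:
    - [10,[0,0,0],0]
    - [0,[0,0,0],0]
    - [0,[0,0,0],0]
    - [0,[0,0,0],0]
    - [0,[10,0,0],0]
    - [0,[10,0,0],0]
    - [0,[8,0,0],0]
    - [0,[0,0,0],0]

```text
time_s: 15.22
eef_pos: [530.9, -41.8, 113.2]
tool_rot: [[-0.002, 0.859, 0.512], [-0.0, 0.512, -0.859], [-1.0, -0.002, -0.001]]
wrist_force: [0.2, 0.4, 1.4]
finger_gap: -0.001
```

step_arm:
  deltas:
    - [0,[1,0,0],0]
    - [0,[1,0,0],0]
    - [0,[1,0,0],0]
    - [0,[0,0,0],0]

```text
time_s: 15.72
eef_pos: [531.5, -41.9, 111.1]
tool_rot: [[0.0, 0.859, 0.511], [-0.0, 0.511, -0.859], [-1.0, 0.0, 0.0]]
wrist_force: [-0.3, -0.4, 0.2]
finger_gap: 0.0
```

step_arm:
  deltas:
    - [0,[0.8,0,0],0]
    - [0,[0.8,0,0],0]
    - [0,[0,0,0],0]

```text
time_s: 16.1
eef_pos: [531.4, -41.8, 109.4]
tool_rot: [[-0.0, 0.859, 0.511], [-0.0, 0.511, -0.859], [-1.0, -0.0, -0.0]]
wrist_force: [-0.5, -0.8, 0.1]
finger_gap: 0.004
```

step_arm:
  deltas:
    - [0,[0.6,0,0],0]
    - [0,[0.6,0,0],0]
    - [0,[0,0,0],0]

```text
time_s: 16.48
eef_pos: [531.4, -41.8, 108.2]
tool_rot: [[-0.0, 0.859, 0.511], [-0.0, 0.511, -0.859], [-1.0, -0.0, 0.0]]
wrist_force: [0.1, -0.3, -1.0]
finger_gap: -0.002
```

step_arm:
  deltas:
    - [0,[0.6,0,0],0]
    - [0,[0.6,0,0],0]
    - [0,[0,0,0],0]

```text
time_s: 16.85
eef_pos: [531.4, -41.9, 107.0]
tool_rot: [[-0.0, 0.859, 0.511], [-0.0, 0.511, -0.859], [-1.0, -0.0, 0.0]]
wrist_force: [0.6, 0.3, 0.8]
finger_gap: -0.0
```

step_arm:
  deltas:
    - [0,[0.6,0,0],0]
    - [0,[0.6,0,0],0]
    - [0,[0,0,0],0]

```text
time_s: 17.23
eef_pos: [531.5, -41.7, 106.1]
tool_rot: [[0.0, 0.859, 0.512], [0.0, 0.512, -0.859], [-1.0, 0.0, 0.0]]
wrist_force: [-0.7, 0.3, 3.4]
finger_gap: -0.002
```

Contact at TCP z ≈106.3 (pin about 1.4 mm in). Pressing on slowly.

step_arm:
  deltas:
    - [0,[0.5,0,0],0]
    - [0,[0.5,0,0],0]
    - [0,[0,0,0],0]

```text
time_s: 17.6
eef_pos: [531.6, -41.6, 105.2]
tool_rot: [[0.0, 0.859, 0.512], [0.0, 0.512, -0.859], [-1.0, 0.0, 0.0]]
wrist_force: [-1.3, 0.3, 6.1]
finger_gap: -0.003
```

step_arm:
  deltas:
    - [0,[0.5,0,0],0]
    - [0,[0.5,0,0],0]
    - [0,[0,0,0],0]

```text
time_s: 17.98
eef_pos: [531.6, -41.7, 104.2]
tool_rot: [[0.0, 0.859, 0.512], [0.0, 0.512, -0.859], [-1.0, 0.0, 0.0]]
wrist_force: [-1.7, 1.3, 6.1]
finger_gap: 0.004
```

step_arm:
  deltas:
    - [0,[0.5,0,0],0]
    - [0,[0.5,0,0],0]
    - [0,[0.5,0,0],0]
    - [0,[0,0,0],0]

```text
time_s: 18.48
eef_pos: [531.6, -41.7, 102.7]
tool_rot: [[0.0, 0.859, 0.512], [0.0, 0.512, -0.859], [-1.0, 0.0, 0.0]]
wrist_force: [-1.1, -0.1, 6.3]
finger_gap: 0.002
```

Force steady at 6 N, so the collar is sliding.

step_arm:
  deltas:
    - [0,[0.8,0,0],0]
    - [0,[0.8,0,0],0]
    - [0,[0.8,0,0],0]
    - [0,[0.8,0,0],0]
    - [0,[0,0,0],0]

```text
time_s: 19.1
eef_pos: [531.6, -41.7, 99.5]
tool_rot: [[0.0, 0.859, 0.512], [0.0, 0.512, -0.859], [-1.0, 0.0, 0.0]]
wrist_force: [-0.6, 0.1, 6.1]
finger_gap: -0.001
```

step_arm:
  deltas:
    - [0,[0.8,0,0],0]
    - [0,[0.8,0,0],0]
    - [0,[0.8,0,0],0]
    - [0,[0.8,0,0],0]
    - [0,[0,0,0],0]

```text
time_s: 19.73
eef_pos: [531.6, -41.7, 96.3]
tool_rot: [[0.0, 0.859, 0.512], [0.0, 0.512, -0.859], [-1.0, 0.0, 0.0]]
wrist_force: [-1.2, 0.9, 6.4]
finger_gap: -0.001
```

step_arm:
  deltas:
    - [0,[0.8,0,0],0]
    - [0,[0.8,0,0],0]
    - [0,[0.8,0,0],0]
    - [0,[0.8,0,0],0]
    - [0,[0,0,0],0]

```text
time_s: 20.35
eef_pos: [531.7, -41.6, 93.7]
tool_rot: [[0.001, 0.859, 0.512], [0.0, 0.512, -0.859], [-1.0, 0.001, 0.0]]
wrist_force: [-2.2, 0.5, 11.0]
finger_gap: -0.001
```

step_arm:
  deltas:
    - [0,[0.8,0,0],0]
    - [0,[0.8,0,0],0]
    - [0,[0.8,0,0],0]
    - [0,[0,0,0],0]

```text
time_s: 20.85
eef_pos: [531.7, -41.6, 91.3]
tool_rot: [[0.001, 0.859, 0.512], [0.0, 0.512, -0.859], [-1.0, 0.001, 0.001]]
wrist_force: [-2.0, 1.7, 11.8]
finger_gap: 0.0
```

Collar is at its stop and the pin is moving at 12 N. I expect the end near z 83.

step_arm:
  deltas:
    - [0,[0.7,0,0],0]
    - [0,[0.7,0,0],0]
    - [0,[0.7,0,0],0]
    - [0,[0.7,0,0],0]
    - [0,[0,0,0],0]

```text
time_s: 21.48
eef_pos: [531.7, -41.7, 88.5]
tool_rot: [[0.001, 0.859, 0.512], [-0.0, 0.512, -0.859], [-1.0, 0.001, 0.001]]
wrist_force: [-2.4, 1.0, 11.5]
finger_gap: -0.002
```

step_arm:
  deltas:
    - [0,[0.6,0,0],0]
    - [0,[0.6,0,0],0]
    - [0,[0.6,0,0],0]
    - [0,[0,0,0],0]

```text
time_s: 21.98
eef_pos: [531.8, -41.7, 86.7]
tool_rot: [[0.001, 0.859, 0.512], [-0.0, 0.512, -0.859], [-1.0, 0.001, 0.001]]
wrist_force: [-2.5, 0.3, 11.1]
finger_gap: -0.001
```

step_arm:
  deltas:
    - [0,[0.4,0,0],0]
    - [0,[0.4,0,0],0]
    - [0,[0,0,0],0]

```text
time_s: 22.35
eef_pos: [531.7, -41.7, 85.9]
tool_rot: [[0.001, 0.859, 0.512], [-0.0, 0.512, -0.859], [-1.0, 0.001, 0.001]]
wrist_force: [-3.3, 0.6, 11.7]
finger_gap: 0.001
```

step_arm:
  deltas:
    - [0,[0.4,0,0],0]
    - [0,[0.4,0,0],0]
    - [0,[0,0,0],0]

```text
time_s: 22.72
eef_pos: [531.7, -41.7, 85.1]
tool_rot: [[0.001, 0.859, 0.512], [-0.0, 0.512, -0.859], [-1.0, 0.001, 0.001]]
wrist_force: [-2.1, 1.3, 12.4]
finger_gap: -0.002
```

step_arm:
  deltas:
    - [0,[0.35,0,0],0]
    - [0,[0.35,0,0],0]
    - [0,[0,0,0],0]

```text
time_s: 23.1
eef_pos: [531.8, -41.7, 84.4]
tool_rot: [[0.001, 0.859, 0.512], [-0.0, 0.512, -0.859], [-1.0, 0.001, 0.001]]
wrist_force: [-2.2, 1.1, 12.3]
finger_gap: 0.005
```

step_arm:
  deltas:
    - [0,[0.3,0,0],0]
    - [0,[0.2,0,0],0]
    - [0,[0,0,0],0]

```text
time_s: 23.48
eef_pos: [531.7, -41.7, 83.9]
tool_rot: [[0.001, 0.859, 0.511], [-0.0, 0.511, -0.859], [-1.0, 0.001, 0.001]]
wrist_force: [-1.6, 0.7, 12.7]
finger_gap: -0.001
```

step_arm:
  deltas:
    - [0,[0.2,0,0],0]
    - [0,[0.2,0,0],0]
    - [0,[0,0,0],0]

```text
time_s: 23.85
eef_pos: [531.8, -41.7, 83.6]
tool_rot: [[0.001, 0.859, 0.511], [-0.0, 0.512, -0.859], [-1.0, 0.001, 0.001]]
wrist_force: [-1.6, -0.3, 12.2]
finger_gap: -0.001
```

step_arm:
  deltas:
    - [0,[0.2,0,0],0]
    - [0,[0.1,0,0],0]
    - [0,[0,0,0],0]

```text
time_s: 24.22
eef_pos: [531.8, -41.7, 83.4]
tool_rot: [[0.001, 0.859, 0.512], [-0.0, 0.512, -0.859], [-1.0, 0.001, 0.001]]
wrist_force: [-2.6, 1.7, 14.0]
finger_gap: 0.0
```

step_arm:
  deltas:
    - [0,[0.1,0,0],0]
    - [0,[0.1,0,0],0]
    - [0,[0,0,0],0]

```text
time_s: 24.6
eef_pos: [531.8, -41.7, 83.3]
tool_rot: [[0.001, 0.859, 0.512], [-0.0, 0.512, -0.859], [-1.0, 0.001, 0.001]]
wrist_force: [-3.0, 0.8, 14.0]
finger_gap: 0.002
```

```bash
python3 -c "
from h import *
s=status.read_state();print(s['eef_pos'],s['wrist_force'])"
```

```text
[531.84953928 -41.72967851  83.26411811] [-3.03393566  0.80101892 13.96826006]
```

step_arm:
  deltas:
    - [0,[0.1,0,0],0]
    - [0,[0.1,0,0],0]
    - [0,[0,0,0],0]

```text
time_s: 24.98
eef_pos: [531.8, -41.7, 83.1]
tool_rot: [[0.001, 0.859, 0.512], [-0.0, 0.512, -0.859], [-1.0, 0.001, 0.001]]
wrist_force: [-2.3, 0.2, 14.5]
finger_gap: 0.001
```

step_arm:
  deltas:
    - [0,[0.1,0,0],0]
    - [0,[0.1,0,0],0]
    - [0,[0,0,0],0]

```text
time_s: 25.35
eef_pos: [531.9, -41.7, 83.0]
tool_rot: [[0.001, 0.859, 0.511], [-0.0, 0.511, -0.859], [-1.0, 0.001, 0.001]]
wrist_force: [-2.6, 1.0, 15.8]
finger_gap: -0.002
```

Force now climbs clear of the 12 N plateau to 15.8 N, so the pin is on its stop. Lifting off, without opening the fingers.

step_arm:
  deltas:
    - [0,[-1,0,0],0]
    - [0,[-2,0,0],0]
    - [0,[-15,0,0],0]
    - [0,[-30,0,0],0]
    - [0,[-30,0,0],0]
    - [0,[0,-10,0],0]
    - [0,[0,0,0],0]

```text
time_s: 26.22
eef_pos: [521.4, -47.9, 159.4]
tool_rot: [[-0.002, 0.86, 0.51], [-0.001, 0.51, -0.86], [-1.0, -0.002, -0.0]]
wrist_force: [0.1, 0.2, -0.3]
finger_gap: 0.003
```

```bash
python3 - <<'E'
from h import *
s=status.read_state();W=cal('wrist');im=cams.grab_frame('wrist')
print(s['time_s'],s['eef_pos'],s['wrist_force'],proj(W,[531.2,-41.8,64]))
save('full_h4.png',im)
g=(255*(im[120:390,230:590]/255.)**.6).astype(np.uint8)
save('crop_h4.png',cv2.resize(g,(800,600),interpolation=cv2.INTER_CUBIC))
E
```

```text
26.225 [521.35456575 -47.92590501 159.35952268] [ 0.08101014  0.15371112 -0.31749064] [318.81702243 228.66599986]
```

View pics/crop_h4.png

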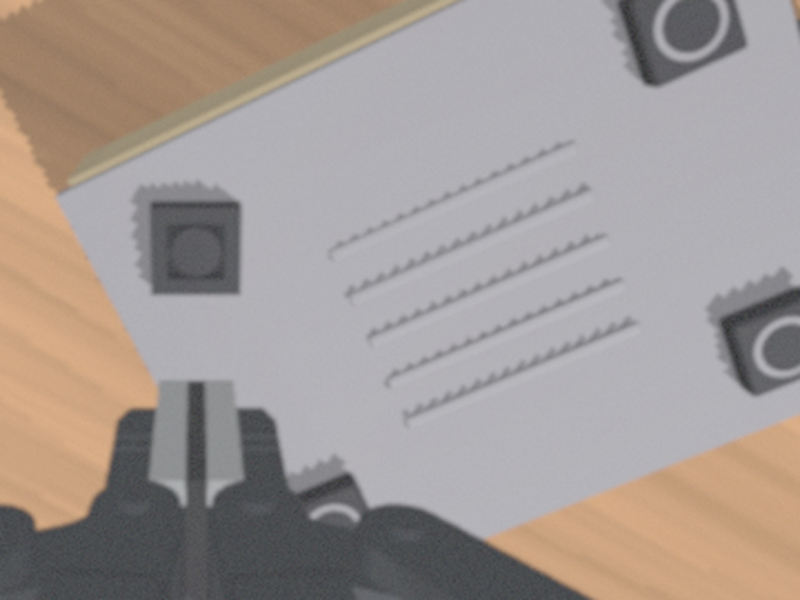

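The rivet sits square and flat at (196,248), its pin disc centred in the recess and flush. The arm is clear and the wrist force is about 0, so I'm handing in.

```bash
python3 -c "
from plant import robot
print(robot.sign_off())"
```

```text
the job is handed in; nothing more can be done
None
```

I took the square-headed rivet from the strip and set it fully home in the cover's open corner hole with its pin still up. Then I pressed the pin in, and handed the job in at about 26 s of the 48 s allowed. No verdict was reported.

- **Seating:** the head landed at TCP z 88.6 mm, against 88 expected. A wrist picture after release showed it flat and centred with the pin still up.
- **Pressing:** the collar slid at about 6 N for roughly 11 mm to its stop. The pin then moved at about 12 N for roughly 10 mm. I stopped at 15.8 N once the force had climbed clear of that plateau; the highest reading was well below the 22 N limit.
- **Final state:** the last picture shows the pin centred and flush in the head, with the arm clear of the cover and wrist force about 0. No check failed. That the pin reached its stop rests on the force rise (about 12 to 15.8 N), the travel and the picture, because the joint itself cannot be read.
- **Contact with the strip:** the fingertips touched the strip at about 5 N during the grasp. The arm was not brought against the other rivet or the loose items, but I took no final picture of the whole bench.

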